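# Seat a specimen carrier on a keyed indexing stage

## Robot

A 7-joint arm with a two-finger parallel gripper is mounted at the origin on a cart in front of the work surface, level with it; the furniture and walls round the work are solid. World frame = base frame: x ahead of the robot, y to its left, z up, the work surface at z = 0. Lengths are in m, angles in degrees, forces in N, time in s.
With the tool pointing down it reaches from about 0.425 to 0.875 m from the base axis. Payload 4.7 kg.
Tool frame: the origin (TCP) lies on the centre line of the jaws, within the pads' length; the fingertips stand 25 mm ahead of it and the grasp point (between the pads) lies 6 mm ahead of it; z points along the fingers, y is the direction in which the jaws open and shut (so a half turn about z gives the same grasp; the last joint's range is limited). The gripper opens to 87 mm and grips with 3 to 60 N. Pads are 19 mm wide; open, the fingers measure 117 mm over their backs; the gripper's body (75 mm by 190 mm) begins 51 mm behind the grasp point.
Start: joints at [-71.843, 18.392, -4.016, 83.108, 1.295, 78.541, -3.26], TCP at [0.194, 0.62, 0.248] pointing down, gripper open.
Joint ranges: [-163.93, 163.93], [-17.29, 119.83], [-79.2, 71.16], [3.27, 140.29], [-89.18, 269.18], [5.43, 117.66], [-154.24, 154.24]. Speed limits (degrees/s): [147.25, 147.25, 180, 180, 180, 180, 180].

## Interface

Orientations are given as [roll, pitch, yaw] about the fixed x, y, z axes, in that order (R = Rz(yaw) Ry(pitch) Rx(roll)).
In Python, from cell import env gives the robot as it stands.
- The arm moves only by the shell command python3 -m creep 'ROWS' [OPENING] [FORCE]. ROWS is JSON, a list of rows, each an object of numbers: "tx", "ty", "tz": the shift along the tool's x, y, z in m; "rx", "ry", "rz": the turn, a rotation vector about the tool's x, y, z in degrees. In form: [{"tx": .., "ty": .., "tz": .., "rx": .., "ry": .., "rz": ..}, ...]. A call has 1 to 20 rows; each row shifts and turns the commanded pose from where the row before left it, along the tool's axes as they then stand; what a row does not reach is not made up. A row lasts 1/8 s, in which the tool goes at most 62.5 mm and 10.7 degrees, less where a joint would pass 70% of its speed; a pose out of reach is approached as far as the arm can. A call is refused whole if a number of a shift passes 0.0625 or a number of a turn 10.7, either way. A call with a gripper value outside its range is refused whole. OPENING is the finger opening in m, from 0 to 0.087, set as the call begins (- or left out, the last holds). The fingers move at their own pace and stop on an object; FORCE is the grip in N (left out, the last holds). Time passes only in rows, so rows that do not move let the fingers close. It gives the time, the measured TCP pose, the force and the opening at its end, in the units of the state.
- env.get_obs(): the state, without advancing time (a new reading comes with each control period).
- env.read_camera(name): name is "scene" or "top" or "wrist"; returns a dict with "pixels" (480x640x3 uint8, red, green, blue), "intrinsics" (3x3 intrinsics, pixels), "R" (3x3) and "t" (3): a world point X has camera coordinates R X + t. Camera axes: x right, y down, z forward; pixel columns grow to the right and rows downward; lengths in m; the calibration is good to about 2 mm. A picture is of the moment at which its call begins. There is no depth.
- env.sign_off(): hands the job in, once; it reports no verdict.
The state is a dict: "time_s": time; "qpos": joint angles; "joint_velocities": joint speeds; "effort": joint torques, N m; "tool_pos": TCP position; "tool_rot": TCP orientation; "force": force on the tool from outside, world axes, zero at the start; "wrist_torque": the same for the moment, N m; "grip_width": finger opening in m.
Only numpy, scipy, OpenCV 4.12 (cv2) and the standard library are available. Lean on these libraries where they do the work, as an engineer would, in place of code of your own. Each camera call takes 0.05 s, during which the arm holds its last target.

## Task

Lift the specimen carrier by its upright grip and seat it fully home in the round socket of the indexing stage, flange flat on the socket's rim, then let go of it. The braked keyed spindle inside the socket stands at an unknown angle, 10 to 95 degrees anticlockwise (seen from above) of the stage's white mark, so rest the carrier lightly on the keys and turn it gently by feel until its notches drop over them. Keep it gentle: the carrier must never bear or jam against the stage with more than 60 N, and do not shift the bottle, timer, marker or dish standing round the work.

Things in the scene. Friction and masses are not known exactly. Their poses are not given: they have to be found in the camera images.
- carrier: Loose metal specimen carrier, about 0.25 kg, standing on its spigot on the desk. Origin: centre of the spigot's underside; z up its axis. Spigot of radius 25 mm from z = 0 to 24 mm, flange of radius 34 mm from z = 24 to 30 mm, flat black upright grip above. A small black nub on the flange's top, 30 mm out, marks the carrier's +x.
- carrier_grip (a point): Middle of the carrier's grip, 55 mm above the carrier's origin, axes as the carrier's. The grip reaches from 30 to 74 mm above that origin, is 36 mm long along x and 14 mm thick along y: pinch it across y.
- carrier_notch (a point): Foot of the carrier's first notch, on its +x side at radius 21 mm, height of its origin. Three straight notches run the spigot's full height, 10 mm wide, cut in to radius 17 mm, at 0, 100 and 220 degrees about +z from the carrier's +x: uneven, so only one orientation fits the keys.
- dock: Indexing stage fixed to the desk. Origin: centre of its underside on the desk; z up. Round grey foot of radius 50 mm, 12 mm high; aluminium socket of outer radius 42 mm, plain round bore of radius 26.5 mm (1.5 mm play round the spigot). A small white mark on the foot lies on its +x side. Fully home, the carrier's flange lies on the rim and its origin is 16 mm above the dock's.
- dock_mouth (a point): Centre of the socket's mouth, level with its flat rim, 40 mm above the desk; axes as the dock's. Of the room: a clear-walled hood stands on the left part of the desk, its nearest corner at about x = 0.55, y = 0.30 m; pass round it on the robot's side, not through it. Low equipment and a drawer cabinet stand at the back right, beyond x = 0.65 m.
- dock_keys (a point): Centre of the bore at the height of the key tops, 31 mm above the desk; axes as the DOCK's. Braked spindle, take it as fixed: three keys 7 mm wide, from radius 18 mm to the bore wall, at 0, 100 and 220 degrees about +z from the spindle's zero, unmeasured: 0.17 to 1.66 rad anticlockwise (about +z) of the dock's +x. The carrier fits with its +x along that zero, 4 degrees of play either way.
- amber_bottle: Bystander: small brown bottle with a black cap, 30 mm in diameter, 74 mm high, loose. Origin under its centre.
- bench_timer: Bystander: white timer, 64 x 64 x 19 mm, loose. Origin under its centre.
- lab_marker: Bystander: black marker lying on the desk, 138 mm long along its own y, 12 mm thick, loose. Origin under its centre.
- glass_dish: Bystander: low round lidded dish with pink content, 64 mm in diameter, 11 mm high, loose. Origin under its centre.

How it is judged (in metres and radians):
On the way:
1. the carrier is lifted clear of the desk (height (world z) of carrier above 0.035 m), for 0.1 s.
At the end, for the whole second after the job is handed in: The carrier is released and at rest upright (within 0.06 rad) in the socket, centred within 4 mm, with its origin less than 18.5 mm above the dock's (fully home is 16 mm) (z of carrier in the frame of dock between 0.013 and 0.0185 m and horizontal distance between carrier and dock below 0.004 m and angle between carrier's own z axis and vertical below 0.06 rad and linear speed of carrier below 0.01 m/s); the robot touches nothing.
It fails at once if the carrier bears or jams against the stage with more than 60 N (contact force between carrier and dock above 60 N).
It fails at once if a bystander is shifted by more than 30 mm (distance of any of amber_bottle, bench_timer, lab_marker, glass_dish from where it was at the start of the episode above 0.03 m).
It also fails if it takes over 64 s, if anything falls off the work surface, if the arm or the gripper's body presses on something with over 40 N, if the wrist force passes 120 N, or if a joint passes its speed limit or range.

## Working session

There is one attempt and no reset: what is moved stays moved. The work goes in short steps, Python scripts to look and compute and a shell command to move; the robot and the scene stay as the last step left them, time stands still between calls to the robot, and variables do not carry over. Pictures are saved under pics/ and viewed, and the job is handed in when it is done.

```bash
mkdir -p pics; ls; python3 - <<'E'
from cell import env
import cv2
print(env.get_obs())
for n in ("scene","top","wrist"):
    r=env.read_camera(n); cv2.imwrite(f"pics/{n}0.png",r["pixels"][:,:,::-1]); print(n,r["intrinsics"].tolist(),r["R"].tolist(),r["t"].tolist())
E
```

```text
pics
{'time_s': 0.0, 'qpos': array([-71.84289405,  18.438937  ,  -4.01680365,  83.17472039,
         1.29587225,  78.54030648,  -3.260583  ]), 'joint_velocities': array([ 0.04266302,  0.08160781,  0.03499276,  0.01847026, -0.01516002,
       -0.08618902, -0.05144053]), 'effort': array([ 4.11750925e-04, -4.91276872e+01, -4.03775359e-01, -3.12528992e+01,
       -6.39540888e-02,  4.35813633e-02,  1.71979000e-04]), 'tool_pos': array([0.19371507, 0.61993662, 0.24646462]), 'tool_rot': array([-1.79891333e+02,  6.18010501e-03,  1.62653444e+02]), 'force': array([-0.2146837 ,  0.54702201, -0.25061923]), 'wrist_torque': array([ 0.0472274 , -0.00996921,  0.01955795]), 'grip_width': 0.08689420542060747}
scene [[612.4934359509016, 0.0, 322.7599973583062], [0.0, 612.4934359509016, 241.44726677869886], [0.0, 0.0, 1.0]] [[0.4790829056823886, -0.8777081782351162, 0.010388615986398458], [-0.4718590437577408, -0.2675003332495786, -0.840114643685845], [0.7401544516565105, 0.397582602198031, -0.5423093786045861]] [-0.2998853965149095, 0.3182145417208691, 0.5648647590531329]
top [[611.3200490648463, 0.0, 309.31686821614306], [0.0, 611.3200490648463, 249.51063952064564], [0.0, 0.0, 1.0]] [[0.0265636162000283, -0.9996224553993605, -0.007022887990809508], [-0.9841666757728369, -0.024920023543743324, -0.17548489030347547], [0.17524362639657146, 0.011573205603165541, -0.9844570748993814]] [-0.04080145905874557, 0.5707332253512406, 0.9518140891127]
wrist [[352.02531386416774, 0.0, 317.50344943976756], [0.0, 352.02531386416774, 240.8875655278664], [0.0, 0.0, 1.0]] [[0.298525311459897, 0.9544009896957815, -0.0011786795525480362], [0.9239374570320074, -0.2886866997274189, 0.2509971412062734], [0.23921165086801752, -0.07601802594258328, -0.9679871103588074]] [-0.6496062985097018, -0.02950542542843238, 0.3887109334737796]
```

View pics/scene0.png

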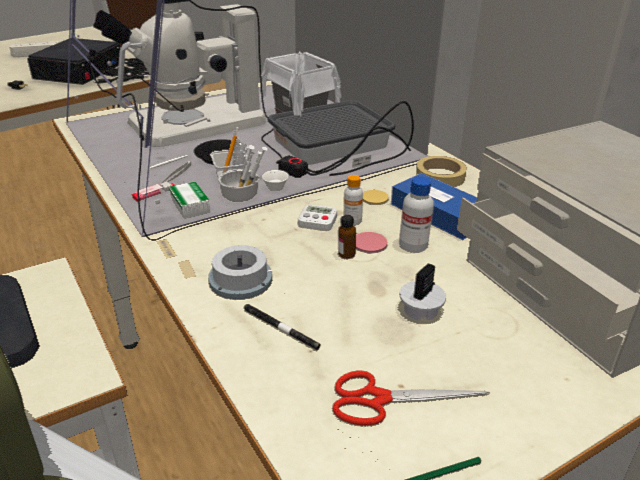

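View pics/top0.png

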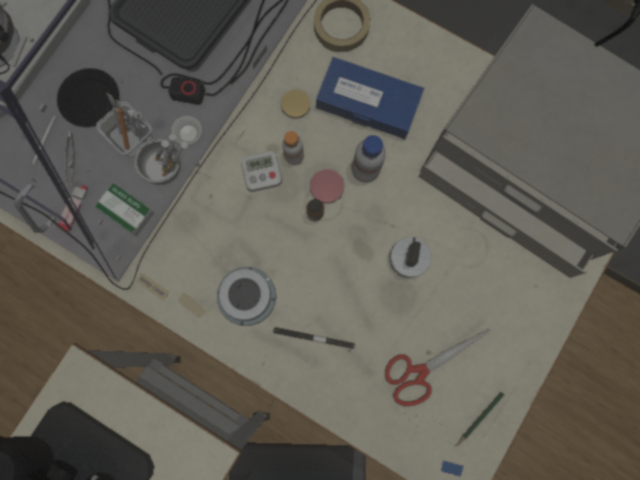

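View pics/wrist0.png

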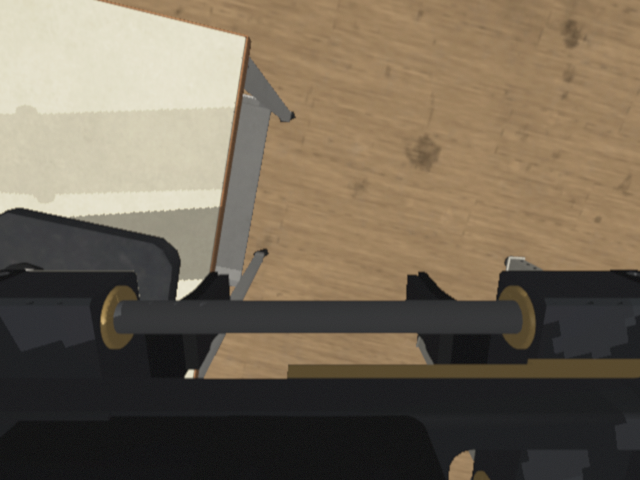

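```bash
cat > h.py <<'E'
import numpy as np, cv2
from cell import env
def ray(r,u,v,z):
    K,R,t=map(np.array,(r["intrinsics"],r["R"],r["t"])); d=R.T@np.linalg.solve(K,[u,v,1]); c=-R.T@t
    return c+d*(z-c[2])/d[2]
def proj(r,X):
    K,R,t=map(np.array,(r["intrinsics"],r["R"],r["t"])); p=K@(R@np.array(X,float)+t); return p[:2]/p[2]
def crop(r,name,u0,v0,u1,v1,s):
    im=r["pixels"][v0:v1,u0:u1,::-1]; cv2.imwrite("pics/"+name,cv2.resize(im,None,fx=s,fy=s,interpolation=cv2.INTER_CUBIC))
E
python3 - <<'E'
from h import *
r=env.read_camera("top"); s=env.read_camera("scene")
a=cv2.resize(r["pixels"][215:335,205:285],None,fx=5,fy=5,interpolation=cv2.INTER_CUBIC)
b=cv2.resize(r["pixels"][215:335,370:450],None,fx=5,fy=5,interpolation=cv2.INTER_CUBIC)
cv2.imwrite("pics/t1.png",np.hstack([a,b])[:,:,::-1])
a=cv2.resize(s["pixels"][235:335,200:280],None,fx=5,fy=5,interpolation=cv2.INTER_CUBIC)
b=cv2.resize(s["pixels"][235:335,385:465],None,fx=5,fy=5,interpolation=cv2.INTER_CUBIC)
cv2.imwrite("pics/s1.png",np.hstack([a,b])[:,:,::-1])
print("carrier",ray(r,410,257,.03),"dock",ray(r,246,295,.03), "bottle",ray(r,315,210,.07),"marker",ray(r,275,331,.01),ray(r,353,344,.01),"timer",ray(r,263,171,.02),"dish",ray(r,327,186,.01))
print(proj(r,[.194,.62,.248]))
E
```

```text
carrier [ 0.56678686 -0.19391622  0.03      ] dock [0.49624575 0.0768225  0.03      ] bottle [ 0.63353419 -0.03371322  0.07      ] marker [0.43936452 0.02802853 0.01      ] [ 0.42137013 -0.10221956  0.01      ] timer [0.71290409 0.05815661 0.02      ] dish [ 0.69164695 -0.05325491  0.01      ]
[-227.15517027  511.42510719]
```

View pics/t1.png

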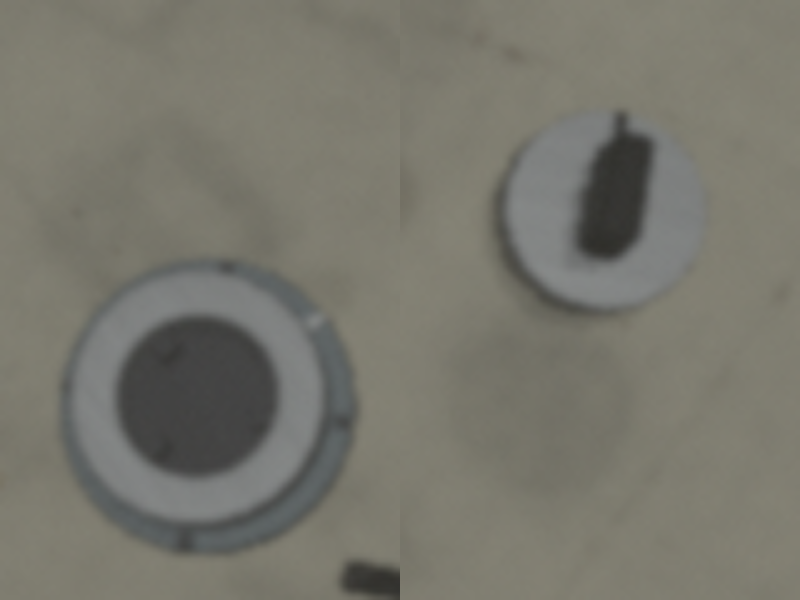

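View pics/s1.png

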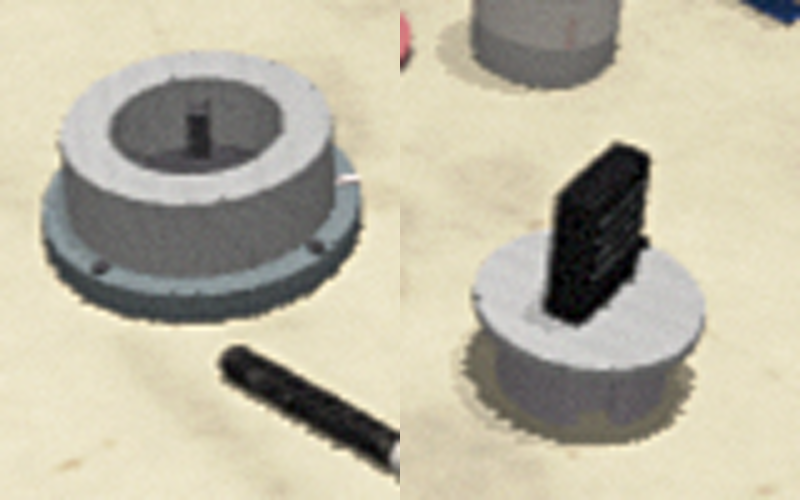

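```bash
python3 - <<'E'
from h import *
r=env.read_camera("top"); s=env.read_camera("scene")
d=ray(r,244.5,294.2,.04); f=ray(r,205+208/5,215+405/5,.012); m=ray(r,268.2,279.2,.012); c=ray(r,410.8,257.2,.03); n=ray(r,414,239,.033)
print("dock",d,f,"mark",m,np.degrees(np.arctan2(*(m-d)[1::-1])),"carrier",c,"nub",n,np.degrees(np.arctan2(*(n-c)[1::-1])))
# scene checks: 
print("scene dock",ray(s,200+197/5-.3,235+128/5,.04),"scene carrier",ray(s,385+190/5,235+302/5,.03), "mark", ray(s,200+347/5,235+181/5,.012),"nub",ray(s,385+242/5,235+242/5,.033))
# black key patch in scene
for uv in ((200,100),(200,112),(200,155)): print(ray(s,200+uv[0]/5,235+uv[1]/5,.031))
a=cv2.resize(r["pixels"][275:315,225:265],None,fx=10,fy=10,interpolation=cv2.INTER_CUBIC).astype(float)
a=np.clip((a-40)*4,0,255).astype(np.uint8)
b=cv2.resize(s["pixels"][245:275,220:260],None,fx=10,fy=10,interpolation=cv2.INTER_CUBIC).astype(float)
b=np.clip((b)*1.6,0,255).astype(np.uint8); b=np.vstack([b,np.zeros((100,400,3),np.uint8)])
cv2.imwrite("pics/k1.png",np.hstack([a,b])[:,:,::-1])
E
```

```text
dock [0.49649772 0.07820063 0.04      ] [0.49638007 0.07778293 0.012     ] mark [0.52574081 0.04254944 0.012     ] -50.639492114189345 carrier [ 0.56648259 -0.19524738  0.03      ] nub [ 0.59694786 -0.2001953   0.033     ] -9.224962710636655
scene dock [0.49723938 0.0767668  0.04      ] scene carrier [ 0.56698161 -0.19771946  0.03      ] mark [0.52897691 0.04319456 0.012     ] nub [ 0.59811862 -0.20196015  0.033     ]
[0.52117991 0.09259958 0.031     ]
[0.51563908 0.08870551 0.031     ]
[0.49630323 0.07511641 0.031     ]
```

View pics/k1.png

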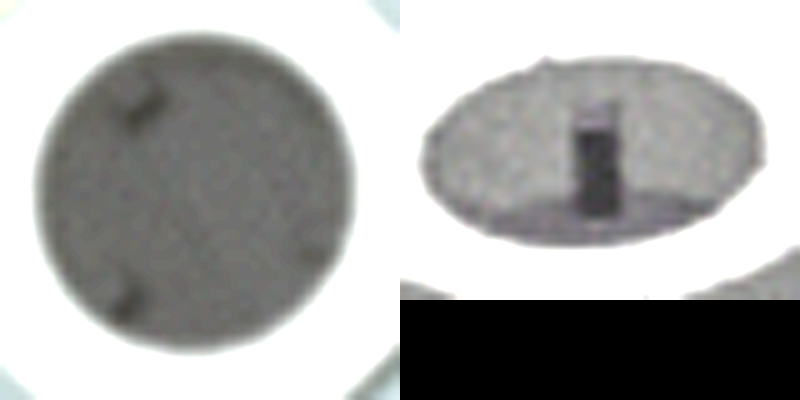

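```bash
cat >> h.py <<'E'
from scipy.spatial.transform import Rotation as Ro
def togo(x,y,z,yaw=None,rpy=None):
    o=env.get_obs(); T=Ro.from_euler('xyz',o["tool_rot"],degrees=True)
    G=Ro.from_euler('xyz',[180,0,yaw],degrees=True)
    d=T.inv().apply(np.array([x,y,z])-o["tool_pos"]); w=(T.inv()*G).as_rotvec(degrees=True)
    print("tool shift",d.round(4),"turn",w.round(2)); return d,w
E
python3 - <<'E'
from h import *
r=env.read_camera("top"); s=env.read_camera("scene")
def ov(r,c,th,box,sc):
    u0,v0,u1,v1=box
    im=cv2.resize(r["pixels"][v0:v1,u0:u1],None,fx=sc,fy=sc,interpolation=cv2.INTER_CUBIC).astype(float)
    im=np.clip(im*2.0-(60 if sc==10 else 0),0,255).astype(np.uint8)
    P=lambda X:tuple(int(q) for q in ((proj(r,X)-[u0,v0]+.5)*sc))
    for k in range(72):
        a=np.radians(5*k); 
        for R,z in ((.0265,.04),(.042,.04)): cv2.circle(im,P([c[0]+R*np.cos(a),c[1]+R*np.sin(a),z]),1,(255,0,0),-1)
    for ph in (0,100,220):
        a=np.radians(th+ph); e=np.array([np.cos(a),np.sin(a)]); n=np.array([-e[1],e[0]])
        q=[P([*(c+e*R+n*w),.031]) for R,w in ((.018,.0035),(.0265,.0035),(.0265,-.0035),(.018,-.0035))]
        cv2.polylines(im,[np.array(q)],True,(0,255,0),1)
    return im
ct=np.array([.4965,.0782]); cs=np.array([.4972,.0768])
bt=(225,275,265,315); bs=(220,245,260,285)
for th in (30,38):
    cv2.imwrite(f"pics/ov{th}.png",np.hstack([ov(r,ct,th,bt,10),ov(s,cs,th,bs,10)])[:,:,::-1])
for z in (.1,.2): print("drawer",ray(r,425,175,z),ray(r,575,270,z))
E
python3 -c "
import cv2,numpy as np
cv2.imwrite('pics/ovb.png',cv2.resize(np.vstack([cv2.imread('pics/ov30.png'),cv2.imread('pics/ov38.png')]),(600,600)))"
```

```text
drawer [ 0.68764285 -0.20715291  0.1       ] [ 0.54103552 -0.43718298  0.1       ]
drawer [ 0.65651196 -0.18905321  0.2       ] [ 0.52555295 -0.39453073  0.2       ]
```

View pics/ovb.png

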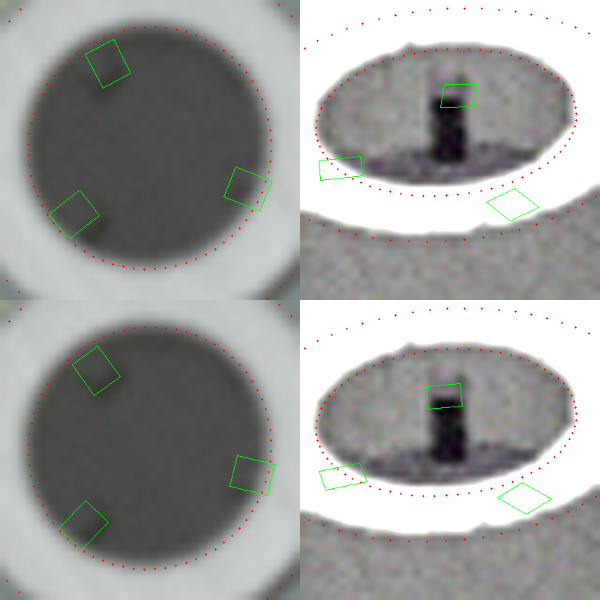

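```bash
python3 - <<'E'
from h import *
r=env.read_camera("top"); s=env.read_camera("scene")
for z in (0,.05,.1,.15,.2): print(z,ray(s,470,262,z)[:2],ray(s,466,203,z)[:2],ray(r,422,177,z)[:2],ray(r,577,272,z)[:2],ray(s,600,372,z)[:2])
for p in ((.23,.40,.25),(.38,.25,.25),(.45,.08,.2),(.47,-.1,.15),(.5667,-.1965,.15)):
    print(p); togo(*p,-9)
E
```

```text
0 [ 0.7282026  -0.22231383] [ 0.91981121 -0.15508164] [ 0.71499323 -0.2199639 ] [ 0.55315353 -0.48306614] [ 0.56499277 -0.44831995]
0.05 [ 0.65430422 -0.23794846] [ 0.82930273 -0.17654447] [ 0.69961009 -0.21116908] [ 0.54557449 -0.46158421] [ 0.50524267 -0.44436264]
0.1 [ 0.58040584 -0.25358309] [ 0.73879425 -0.1980073 ] [ 0.68422695 -0.20237426] [ 0.53799545 -0.44010229] [ 0.44549256 -0.44040534]
0.15 [ 0.50650746 -0.26921772] [ 0.64828578 -0.21947012] [ 0.6688438  -0.19357944] [ 0.53041641 -0.41862037] [ 0.38574246 -0.43644803]
0.2 [ 0.43260908 -0.28485235] [ 0.5577773  -0.24093295] [ 0.65346066 -0.18478462] [ 0.52283736 -0.39713845] [ 0.32599235 -0.43249072]
(0.23, 0.4, 0.25)
tool shift [-0.1002 -0.1996 -0.0024] turn [ 1.0000e-02 -1.0000e-02  1.7166e+02]
(0.38, 0.25, 0.25)
tool shift [-0.2881 -0.2981 -0.0024] turn [ 1.0000e-02 -1.0000e-02  1.7166e+02]
(0.45, 0.08, 0.2)
tool shift [-0.4056 -0.4395  0.0476] turn [ 1.0000e-02 -1.0000e-02  1.7166e+02]
(0.47, -0.1, 0.15)
tool shift [-0.4784 -0.6054  0.0975] turn [ 1.0000e-02 -1.0000e-02  1.7166e+02]
(0.5667, -0.1965, 0.15)
tool shift [-0.5994 -0.6687  0.0975] turn [ 1.0000e-02 -1.0000e-02  1.7166e+02]
```

```bash
python3 -m creep '[{"tx":-0.025,"ty":-0.05},{"tx":-0.025,"ty":-0.05},{"tx":-0.025,"ty":-0.05},{"tx":-0.025,"ty":-0.05},{"tx":-0.047,"ty":-0.025},{"tx":-0.047,"ty":-0.025},{"tx":-0.047,"ty":-0.025},{"tx":-0.047,"ty":-0.025},{"tx":-0.03,"ty":-0.036,"tz":0.012},{"tx":-0.03,"ty":-0.036,"tz":0.012},{"tx":-0.03,"ty":-0.036,"tz":0.012},{"tx":-0.03,"ty":-0.036,"tz":0.012},{}]' 0.087 25; python3 - <<'E'
from h import *
print(env.get_obs()["qpos"])
togo(.5667,-.1965,.15,-9)
E
```

```text
[-71.84464028  18.39173352  -4.01638548  83.10752454   1.29532394
  78.53949548  -3.2584453 ]
tool shift [-0.5994 -0.6687  0.0975] turn [ 1.0000e-02 -1.0000e-02  1.7166e+02]$[0]: bad value
```

```bash
python3 -m creep '[{"tx":-0.025,"ty":-0.05,"tz":0,"rx":0,"ry":0,"rz":0},{"tx":-0.025,"ty":-0.05,"tz":0,"rx":0,"ry":0,"rz":0},{"tx":-0.025,"ty":-0.05,"tz":0,"rx":0,"ry":0,"rz":0},{"tx":-0.025,"ty":-0.05,"tz":0,"rx":0,"ry":0,"rz":0},{"tx":-0.047,"ty":-0.025,"tz":0,"rx":0,"ry":0,"rz":0},{"tx":-0.047,"ty":-0.025,"tz":0,"rx":0,"ry":0,"rz":0},{"tx":-0.047,"ty":-0.025,"tz":0,"rx":0,"ry":0,"rz":0},{"tx":-0.047,"ty":-0.025,"tz":0,"rx":0,"ry":0,"rz":0},{"tx":-0.03,"ty":-0.036,"tz":0.012,"rx":0,"ry":0,"rz":0},{"tx":-0.03,"ty":-0.036,"tz":0.012,"rx":0,"ry":0,"rz":0},{"tx":-0.03,"ty":-0.036,"tz":0.012,"rx":0,"ry":0,"rz":0},{"tx":-0.03,"ty":-0.036,"tz":0.012,"rx":0,"ry":0,"rz":0}]' 0.087 25; python3 - <<'E'
from h import *
print(env.get_obs()["qpos"])
togo(.5667,-.1965,.15,-9)
E
```

```text
time_s: 2.05
tool_pos: [0.4514, 0.0736, 0.1996]
tool_rot: [179.9, 0.0, 162.7]
force: [0.5, 0.3, 0.6]
grip_width: 0.0873
[-42.22211576  -4.9257328   28.47171263 113.91952151   2.45659449
  70.35599733  57.99558977]
tool shift [-0.1905 -0.2235  0.0495] turn [ 8.0000e-02 -9.0000e-02  1.7166e+02]
```

```bash
python3 -m creep '[{"tx":-0.038,"ty":-0.0445,"tz":0.01,"rx":0,"ry":0,"rz":0},{"tx":-0.038,"ty":-0.0445,"tz":0.01,"rx":0,"ry":0,"rz":0},{"tx":-0.038,"ty":-0.0445,"tz":0.01,"rx":0,"ry":0,"rz":0},{"tx":-0.038,"ty":-0.0445,"tz":0.01,"rx":0,"ry":0,"rz":0},{"tx":-0.038,"ty":-0.0445,"tz":0.01,"rx":0,"ry":0,"rz":0},{"tx":0,"ty":0,"tz":0,"rx":0,"ry":0,"rz":-8.4},{"tx":0,"ty":0,"tz":0,"rx":0,"ry":0,"rz":0}]'; python3 - <<'E'
from h import *
print(env.get_obs()["qpos"],env.get_obs()["force"])
togo(.5667,-.1965,.061,171)
w=env.read_camera("wrist"); cv2.imwrite("pics/w1.png",w["pixels"][:,:,::-1])
t=env.read_camera("scene"); cv2.imwrite("pics/sc1.png",t["pixels"][:,:,::-1])
print(proj(w,[.5667,-.1965,.074]),proj(w,[.5667,-.1965,.03]),proj(w,[.597,-.201,.033]))
E
```

```text
time_s: 2.92
tool_pos: [0.5658, -0.1946, 0.1492]
tool_rot: [-180.0, -0.0, 170.9]
force: [-0.2, -0.4, 1.0]
grip_width: 0.087
[-18.56630389  19.32894554  42.30414837  99.08109458 -13.98604432
  67.04174369 108.55219048] [-0.21246041 -0.42703854  1.02816085]
tool shift [-0.0012 -0.0017  0.0882] turn [-0.   -0.04 -0.09]
[314.05378302 264.13369376] [314.58209746 245.76008417] [315.10192504 285.36894043]
```

View pics/w1.png

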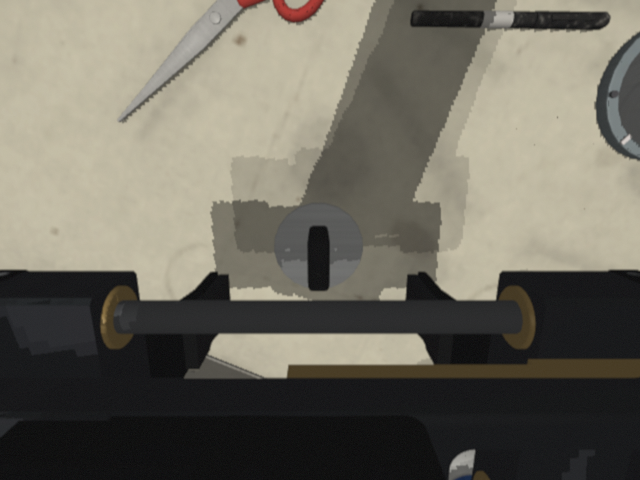

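View pics/sc1.png

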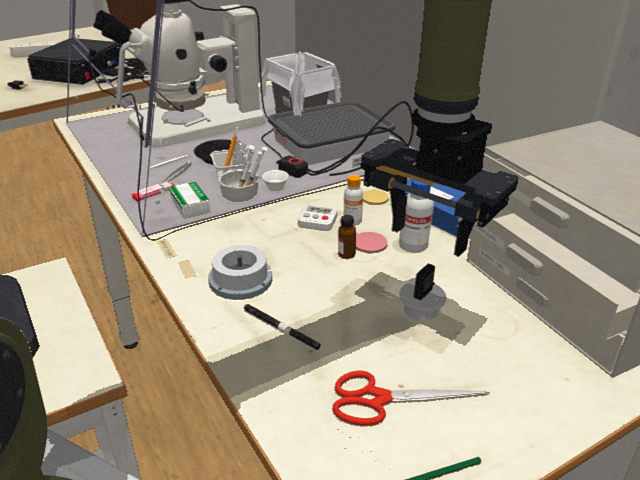

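```bash
python3 -m creep '[{"tx":-0.001,"ty":-0.001,"tz":0.022,"rx":0,"ry":0,"rz":0},{"tx":0,"ty":0,"tz":0.022,"rx":0,"ry":0,"rz":0},{"tx":0,"ty":0,"tz":0.022,"rx":0,"ry":0,"rz":0},{"tx":0,"ty":0,"tz":0.022,"rx":0,"ry":0,"rz":0},{"tx":0,"ty":0,"tz":0,"rx":0,"ry":0,"rz":0}]' && python3 - <<'E'
from h import *
togo(.5667,-.195,.061,171)
w=env.read_camera("wrist"); cv2.imwrite("pics/w2.png",w["pixels"][:,:,::-1])
E
```

```text
time_s: 3.65
tool_pos: [0.5658, -0.1933, 0.0606]
tool_rot: [179.9, -0.1, 171.1]
force: [0.1, -0.2, -0.1]
grip_width: 0.0874
tool shift [-0.0011 -0.0015 -0.0004] turn [ 0.06 -0.15  0.08]
```

View pics/w2.png

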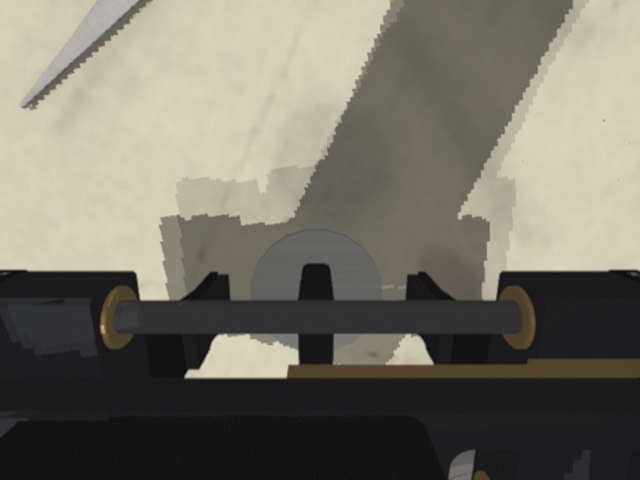

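```bash
python3 -m creep '[{"tx":-0.001,"ty":0,"tz":0,"rx":0,"ry":0,"rz":0},{"tx":0,"ty":0,"tz":0,"rx":0,"ry":0,"rz":0},{"tx":0,"ty":0,"tz":0,"rx":0,"ry":0,"rz":0},{"tx":0,"ty":0,"tz":0,"rx":0,"ry":0,"rz":0},{"tx":0,"ty":0,"tz":0,"rx":0,"ry":0,"rz":0},{"tx":0,"ty":0,"tz":0,"rx":0,"ry":0,"rz":0}]' 0 30 && python3 -m creep '[{"tx":0,"ty":0,"tz":-0.02,"rx":0,"ry":0,"rz":0},{"tx":0,"ty":0,"tz":-0.03,"rx":0,"ry":0,"rz":0},{"tx":0,"ty":0,"tz":-0.03,"rx":0,"ry":0,"rz":0},{"tx":0,"ty":0,"tz":-0.02,"rx":0,"ry":0,"rz":0},{"tx":0,"ty":0,"tz":0,"rx":0,"ry":0,"rz":0}]' && python3 - <<'E'
from h import *
print(env.get_obs()["qpos"])
r=env.read_camera("top");s=env.read_camera("scene"); 
cv2.imwrite("pics/w3.png",np.hstack([cv2.resize(r["pixels"][180:300,340:440],(500,600)),cv2.resize(s["pixels"][200:320,380:440],(300,600))])[:,:,::-1])
w=env.read_camera("wrist"); cv2.imwrite("pics/w4.png",w["pixels"][:,:,::-1])
togo(.4967,.0775,.160,217)
togo(.4967,.0775,.160,171)
E
```

```text
time_s: 4.45
tool_pos: [0.5677, -0.1954, 0.0615]
tool_rot: [180.0, -0.0, 171.0]
force: [0.4, -0.5, 0.3]
grip_width: 0.0346
time_s: 5.08
tool_pos: [0.5689, -0.1958, 0.1637]
tool_rot: [180.0, 0.2, 171.1]
force: [-0.2, -0.1, -0.1]
grip_width: 0.0007
[-18.83646086  18.76143464  42.73179568  97.96398454 -13.65063522
  68.37494165 108.46021047]
tool shift [0.1119 0.2582 0.0008] turn [  0.05  -0.09 -45.94]
tool shift [0.1119 0.2582 0.0008] turn [ 0.01 -0.1   0.06]
```

View pics/w3.png

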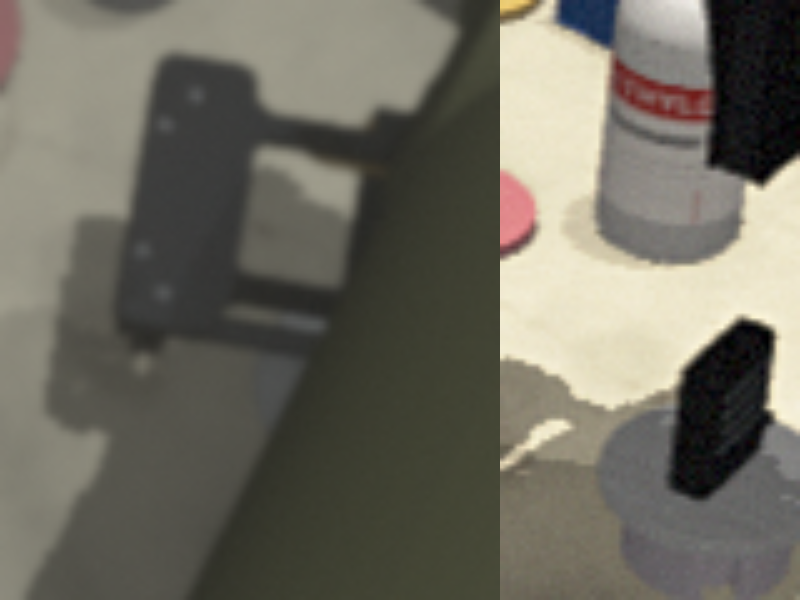

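View pics/w4.png

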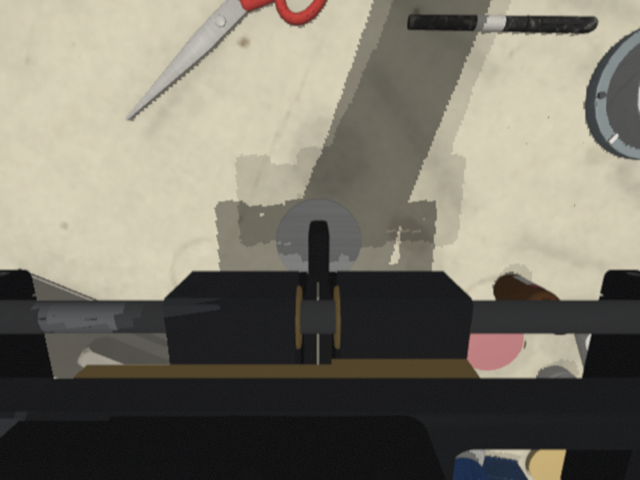

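```bash
python3 -m creep '[{"tx":0.0015,"ty":0,"tz":0,"rx":0,"ry":0,"rz":0},{"tx":0,"ty":0,"tz":0,"rx":0,"ry":0,"rz":0},{"tx":0,"ty":0,"tz":0,"rx":0,"ry":0,"rz":0},{"tx":0,"ty":0,"tz":0,"rx":0,"ry":0,"rz":0},{"tx":0,"ty":0,"tz":0,"rx":0,"ry":0,"rz":0},{"tx":0,"ty":0,"tz":0,"rx":0,"ry":0,"rz":0},{"tx":0,"ty":0,"tz":0,"rx":0,"ry":0,"rz":0}]' 0.055 30; python3 - <<'E'
from h import *
togo(.5667,-.195,.061,171)
E
```

```text
time_s: 6.1
tool_pos: [0.5663, -0.1952, 0.1616]
tool_rot: [180.0, 0.0, 171.1]
force: [0.2, 0.5, -0.3]
grip_width: 0.0536
tool shift [-0.0004  0.0002  0.1006] turn [0.   0.01 0.05]
```

```bash
python3 -m creep '[{"tx":0,"ty":0,"tz":0.025,"rx":0,"ry":0,"rz":0},{"tx":0,"ty":0,"tz":0.025,"rx":0,"ry":0,"rz":0},{"tx":0,"ty":0,"tz":0.025,"rx":0,"ry":0,"rz":0},{"tx":0,"ty":0,"tz":0.025,"rx":0,"ry":0,"rz":0},{"tx":0,"ty":0,"tz":0,"rx":0,"ry":0,"rz":0}]' && python3 -m creep '[{"tx":0,"ty":0,"tz":0,"rx":0,"ry":0,"rz":0},{"tx":0,"ty":0,"tz":0,"rx":0,"ry":0,"rz":0},{"tx":0,"ty":0,"tz":0,"rx":0,"ry":0,"rz":0},{"tx":0,"ty":0,"tz":0,"rx":0,"ry":0,"rz":0},{"tx":0,"ty":0,"tz":0,"rx":0,"ry":0,"rz":0},{"tx":0,"ty":0,"tz":0,"rx":0,"ry":0,"rz":0},{"tx":0,"ty":0,"tz":0,"rx":0,"ry":0,"rz":0},{"tx":0,"ty":0,"tz":0,"rx":0,"ry":0,"rz":0}]' 0 30
```

```text
time_s: 6.72
tool_pos: [0.5647, -0.1946, 0.0598]
tool_rot: [180.0, -0.2, 171.0]
force: [-0.4, -0.1, 0.1]
grip_width: 0.0552
time_s: 7.72
tool_pos: [0.5664, -0.195, 0.0617]
tool_rot: [180.0, 0.0, 171.1]
force: [-1.1, 0.6, 1.9]
grip_width: 0.0138
```

```bash
python3 -m creep '[{"tx":0,"ty":0,"tz":-0.015,"rx":0,"ry":0,"rz":0},{"tx":0,"ty":0,"tz":-0.025,"rx":0,"ry":0,"rz":0},{"tx":0,"ty":0,"tz":-0.025,"rx":0,"ry":0,"rz":0},{"tx":0,"ty":0,"tz":-0.02,"rx":0,"ry":0,"rz":0},{"tx":0,"ty":0,"tz":-0.01,"rx":0,"ry":0,"rz":0},{"tx":0,"ty":0,"tz":0,"rx":0,"ry":0,"rz":0},{"tx":0,"ty":0,"tz":0,"rx":0,"ry":0,"rz":0}]' && python3 - <<'E'
from h import *
print(env.get_obs()["qpos"])
s=env.read_camera("scene"); 
w=env.read_camera("wrist"); o=env.get_obs()
cv2.imwrite("pics/w5.png",np.hstack([cv2.resize(s["pixels"][150:330,350:470],(400,600)),cv2.resize(w["pixels"][200:320,270:370],(400,480)).repeat(1,0)[:480] if 0 else cv2.resize(w["pixels"][200:350,270:370],(400,600))])[:,:,::-1])
togo(.4967,.0775,.160,171)
T=Ro.from_euler('xyz',o["tool_rot"],degrees=True)
# carrier expected: origin at tcp + tool z*(.061)
c=o["tool_pos"]
for R in (0,): print("flange ctr pred",proj(w,c+T.apply([0,0,.031])))
E
```

```text
time_s: 8.6
tool_pos: [0.5657, -0.1948, 0.1556]
tool_rot: [180.0, -0.1, 171.1]
force: [-0.2, -0.0, -2.4]
grip_width: 0.0139
[-18.89905006  19.05222931  42.73411992  98.66757943 -13.83061717
  67.7867494  108.62440375]
tool shift [ 0.1105  0.2583 -0.0043] turn [ 0.   -0.1   0.05]
flange ctr pred [316.54221074 289.22032733]
```

View pics/w5.png

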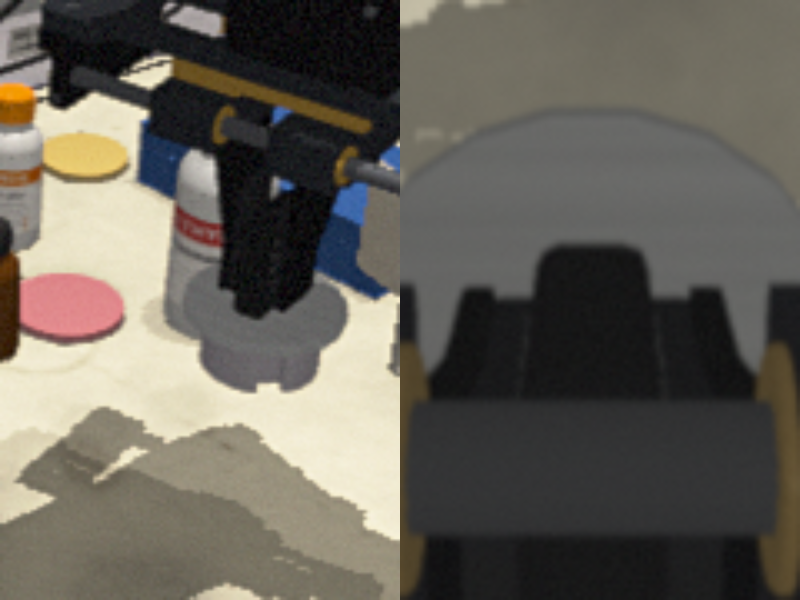

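```bash
python3 - <<'E'
from h import *
w=env.read_camera("wrist"); s=env.read_camera("scene"); o=env.get_obs(); T=Ro.from_euler('xyz',o["tool_rot"],degrees=True); c=o["tool_pos"]
for dx in (-.003,0,.003): print(dx,proj(w,c+T.apply([.034+dx,0,.031])),proj(s,c+T.apply([dx,0,.031])))
cv2.imwrite("pics/s6.png",cv2.resize(s["pixels"][210:280,390:470],(800,700))[:600,:,::-1])
E
```

```text
-0.003 [316.40706632 230.25195228] [428.75842922 239.4565742 ]
0 [316.4002089  224.20933981] [427.67618659 240.37975531]
0.003 [316.39329078 218.11323276] [426.58874278 241.30737316]
```

View pics/s6.png

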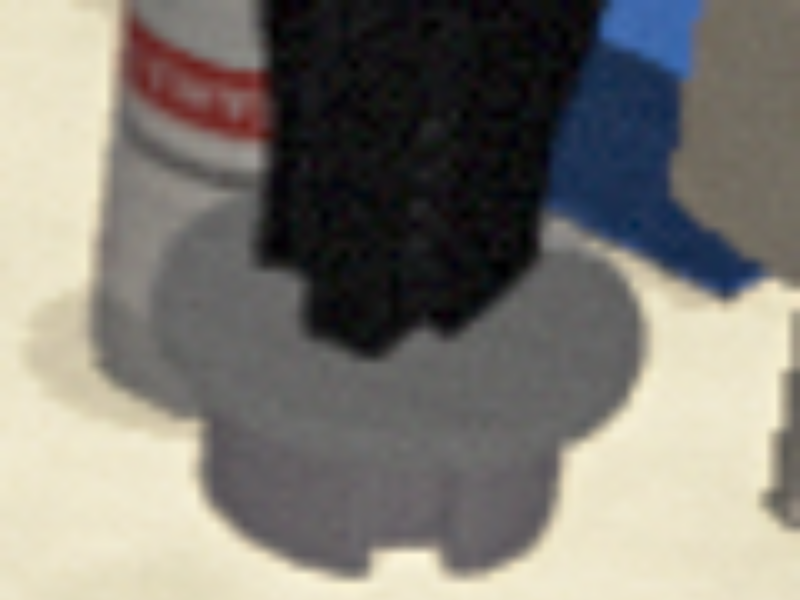

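```bash
python3 -m creep '[{"tx":0.018,"ty":0.043,"tz":0,"rx":0,"ry":0,"rz":0},{"tx":0.018,"ty":0.043,"tz":0,"rx":0,"ry":0,"rz":0},{"tx":0.018,"ty":0.043,"tz":0,"rx":0,"ry":0,"rz":0},{"tx":0.018,"ty":0.043,"tz":0,"rx":0,"ry":0,"rz":0},{"tx":0.018,"ty":0.043,"tz":0,"rx":0,"ry":0,"rz":0},{"tx":0.018,"ty":0.043,"tz":0,"rx":0,"ry":0,"rz":0},{"tx":0,"ty":0,"tz":0,"rx":0,"ry":0,"rz":-9.2},{"tx":0,"ty":0,"tz":0,"rx":0,"ry":0,"rz":-9.2},{"tx":0,"ty":0,"tz":0,"rx":0,"ry":0,"rz":-9.2},{"tx":0,"ty":0,"tz":0,"rx":0,"ry":0,"rz":-9.2},{"tx":0,"ty":0,"tz":0,"rx":0,"ry":0,"rz":-9.2},{"tx":0,"ty":0,"tz":0,"rx":0,"ry":0,"rz":0},{"tx":0,"ty":0,"tz":0,"rx":0,"ry":0,"rz":0}]' && python3 - <<'E'
from h import *
o=env.get_obs();print(o["qpos"],o["force"],o["wrist_torque"])
togo(.4958,.0774,.110,217)
E
```

```text
time_s: 10.42
tool_pos: [0.4996, 0.0764, 0.1564]
tool_rot: [180.0, -0.0, -143.1]
force: [0.2, 0.3, -1.9]
grip_width: 0.0141
[-42.30540444   4.59950988  32.16695467 111.04161492  -2.69586072
  65.10073152 117.80200855] [ 0.17370793  0.32397035 -1.91617203] [ 0.03691339  0.06251551 -0.01543268]
tool shift [0.0024 0.0031 0.0464] turn [ 0.   -0.01 -0.11]
```

```bash
python3 -m creep '[{"tx":0.0024,"ty":0.003,"tz":0.01,"rx":0,"ry":0,"rz":0},{"tx":0,"ty":0,"tz":0.02,"rx":0,"ry":0,"rz":0},{"tx":0,"ty":0,"tz":0.013,"rx":0,"ry":0,"rz":0},{"tx":0,"ty":0,"tz":0,"rx":0,"ry":0,"rz":0},{"tx":0,"ty":0,"tz":0,"rx":0,"ry":0,"rz":0}]' && python3 - <<'E'
from h import *
o=env.get_obs()
togo(.4958,.0774,.1027,217)
s=env.read_camera("scene");r=env.read_camera("top");w=env.read_camera("wrist")
cv2.imwrite("pics/t7.png",np.hstack([cv2.resize(s["pixels"][200:300,190:290],(600,600)),cv2.resize(r["pixels"][240:330,215:245],(200,600))])[:,:,::-1])
cv2.imwrite("pics/w7.png",w["pixels"][:,:,::-1])
E
```

```text
time_s: 11.05
tool_pos: [0.4963, 0.0775, 0.1139]
tool_rot: [-180.0, 0.0, -143.0]
force: [-0.5, 0.7, -2.2]
grip_width: 0.0141
tool shift [0.0005 0.0002 0.0112] turn [-0.02  0.03  0.04]
```

View pics/t7.png

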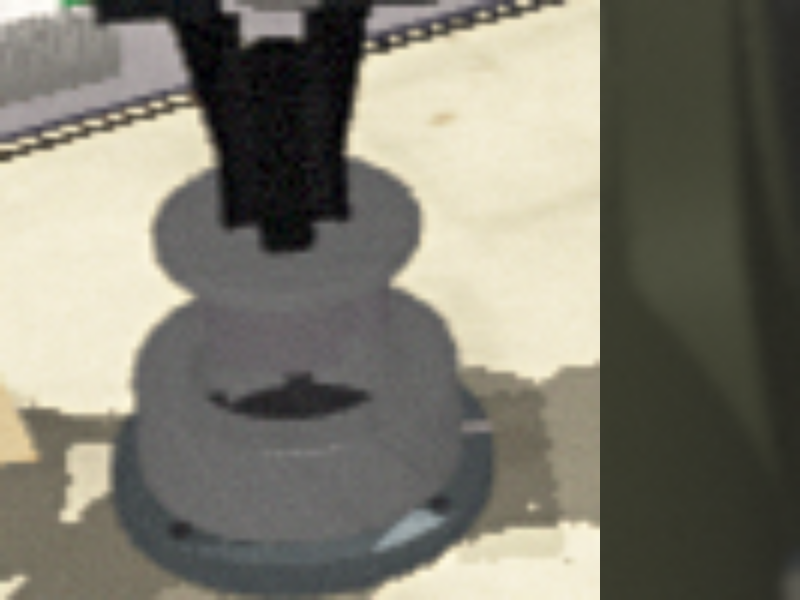

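View pics/w7.png

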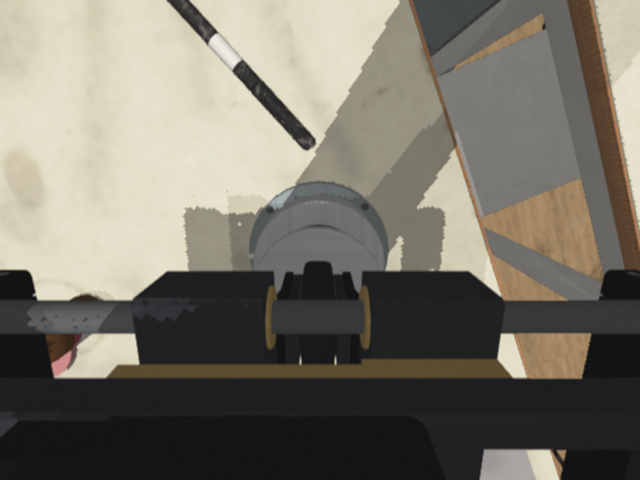

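```bash
python3 - <<'E'
from h import *
s=env.read_camera("scene"); w=env.read_camera("wrist")
def cen(r,c,z,R):
    a=np.radians(np.arange(0,360,3)); p=np.array([proj(r,[c[0]+R*np.cos(t),c[1]+R*np.sin(t),z]) for t in a]); return p.min(0),p.max(0)
for c in ((.4963,.0775),(.4975,.0784),(.497,.0795),(.4975,.0805)):
    f=cen(s,c,.0823,.034);g=cen(s,c,.04,.042)
    print(c,"flange x",((np.array([f[0][0],f[1][0]])-190)*6).round(),"rim",((np.array([g[0][0],g[1][0]])-190)*6).round(),"rim bottom y",((g[1][1]-200)*6).round(),"flange y",((np.array([f[0][1],f[1][1]])-200)*6).round())
    f=cen(w,c,.0823,.034);g=cen(w,c,.04,.042);h=cen(w,c,.012,.05)
    print("  wrist flange",f[0].round(1),f[1].round(1),"rim",g[0].round(1),g[1].round(1),"foot",h[0].round(1),h[1].round(1))
cv2.imwrite("pics/w8.png",cv2.resize(w["pixels"][170:290,240:400],(800,600),interpolation=cv2.INTER_CUBIC)[:,:,::-1])
E
```

```text
(0.4963, 0.0775) flange x [142. 416.] rim [124. 455.] rim bottom y 462.0 flange y [154. 301.]
  wrist flange [249.8 222. ] [382.9 346.5] rim [249.5 194.6] [383.5 322.5] foot [245.6 177.4] [387.7 314.2]
(0.4975, 0.0784) flange x [142. 416.] rim [124. 454.] rim bottom y 458.0 flange y [151. 297.]
  wrist flange [249.9 225. ] [382.8 349. ] rim [249.6 197.1] [383.4 324.5] foot [245.7 179.7] [387.6 316.1]
(0.497, 0.0795) flange x [137. 411.] rim [119. 450.] rim bottom y 458.0 flange y [151. 297.]
  wrist flange [252.2 225.5] [385.1 349.5] rim [251.5 197.6] [385.3 324.9] foot [247.4 180.1] [389.2 316.4]
(0.4975, 0.0805) flange x [135. 409.] rim [118. 447.] rim bottom y 455.0 flange y [149. 295.]
  wrist flange [253.3 227.5] [385.9 351.1] rim [252.4 199.3] [386.  326.3] foot [248.1 181.6] [389.9 317.6]
```

View pics/w8.png

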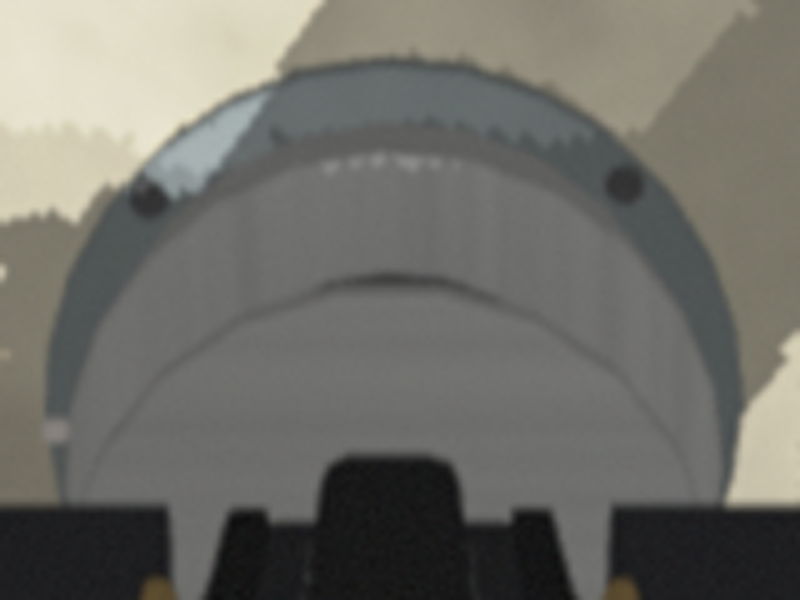

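```bash
python3 -m creep '[{"tx":0,"ty":0,"tz":0.005,"rx":0,"ry":0,"rz":0},{"tx":0,"ty":0,"tz":0.004,"rx":0,"ry":0,"rz":0},{"tx":0,"ty":0,"tz":0.003,"rx":0,"ry":0,"rz":0},{"tx":0,"ty":0,"tz":0.003,"rx":0,"ry":0,"rz":0},{"tx":0,"ty":0,"tz":0.002,"rx":0,"ry":0,"rz":0},{"tx":0,"ty":0,"tz":0,"rx":0,"ry":0,"rz":0}]'
```

```text
time_s: 12.05
tool_pos: [0.4959, 0.0775, 0.0964]
tool_rot: [180.0, -0.0, -143.0]
force: [0.2, 0.0, -2.1]
grip_width: 0.0139
```

In the bore, with no side force. I'll feel downward in 1 mm steps.

```bash
python3 -m creep '[{"tx":0,"ty":0,"tz":0.001,"rx":0,"ry":0,"rz":0},{"tx":0,"ty":0,"tz":0.001,"rx":0,"ry":0,"rz":0},{"tx":0,"ty":0,"tz":0.001,"rx":0,"ry":0,"rz":0},{"tx":0,"ty":0,"tz":0,"rx":0,"ry":0,"rz":0}]'; python3 -m creep '[{"tx":0,"ty":0,"tz":0.001,"rx":0,"ry":0,"rz":0},{"tx":0,"ty":0,"tz":0,"rx":0,"ry":0,"rz":0}]'
```

```text
time_s: 12.55
tool_pos: [0.4959, 0.0775, 0.0935]
tool_rot: [180.0, -0.0, -143.0]
force: [0.1, 0.5, -1.4]
grip_width: 0.0133
time_s: 12.8
tool_pos: [0.4959, 0.0775, 0.0925]
tool_rot: [180.0, -0.0, -142.9]
force: [-0.1, 0.0, -2.3]
grip_width: 0.0139
```

```bash
for i in 1; do python3 -m creep '[{"tx":0,"ty":0,"tz":0.001,"rx":0,"ry":0,"rz":0},{"tx":0,"ty":0,"tz":0,"rx":0,"ry":0,"rz":0}]'; done; python3 -m creep '[{"tx":0,"ty":0,"tz":0.0007,"rx":0,"ry":0,"rz":0},{"tx":0,"ty":0,"tz":0,"rx":0,"ry":0,"rz":0}]'
```

```text
time_s: 13.05
tool_pos: [0.4959, 0.0775, 0.0915]
tool_rot: [180.0, -0.0, -143.0]
force: [1.2, 0.5, -2.0]
grip_width: 0.014
time_s: 13.3
tool_pos: [0.4959, 0.0775, 0.0908]
tool_rot: [180.0, -0.0, -142.9]
force: [-0.5, -0.1, -2.3]
grip_width: 0.0138
```

```bash
python3 -m creep '[{"tx":0,"ty":0,"tz":0.001,"rx":0,"ry":0,"rz":0},{"tx":0,"ty":0,"tz":0.001,"rx":0,"ry":0,"rz":0},{"tx":0,"ty":0,"tz":0,"rx":0,"ry":0,"rz":0}]';python3 -m creep '[{"tx":0,"ty":0,"tz":0.001,"rx":0,"ry":0,"rz":0},{"tx":0,"ty":0,"tz":0.001,"rx":0,"ry":0,"rz":0},{"tx":0,"ty":0,"tz":0,"rx":0,"ry":0,"rz":0}]'
```

```text
time_s: 13.68
tool_pos: [0.4959, 0.0775, 0.0888]
tool_rot: [180.0, -0.0, -142.9]
force: [0.0, -1.5, -1.2]
grip_width: 0.0139
time_s: 14.05
tool_pos: [0.4959, 0.0775, 0.0868]
tool_rot: [180.0, -0.0, -142.9]
force: [-0.0, 0.2, -1.9]
grip_width: 0.0138
```

```bash
python3 -m creep '[{"tx":0,"ty":0,"tz":0.0015,"rx":0,"ry":0,"rz":0},{"tx":0,"ty":0,"tz":0.0015,"rx":0,"ry":0,"rz":0},{"tx":0,"ty":0,"tz":0,"rx":0,"ry":0,"rz":0}]';python3 -m creep '[{"tx":0,"ty":0,"tz":0.0015,"rx":0,"ry":0,"rz":0},{"tx":0,"ty":0,"tz":0.0015,"rx":0,"ry":0,"rz":0},{"tx":0,"ty":0,"tz":0.001,"rx":0,"ry":0,"rz":0},{"tx":0,"ty":0,"tz":0,"rx":0,"ry":0,"rz":0}]'
```

```text
time_s: 14.42
tool_pos: [0.4959, 0.0775, 0.0837]
tool_rot: [180.0, -0.0, -142.9]
force: [0.3, 0.8, -2.5]
grip_width: 0.0138
time_s: 14.92
tool_pos: [0.4959, 0.0775, 0.0798]
tool_rot: [180.0, -0.0, -142.9]
force: [-0.0, 0.4, -1.3]
grip_width: 0.0137
```

```bash
python3 -m creep '[{"tx":0,"ty":0,"tz":0.0007,"rx":0,"ry":0,"rz":0},{"tx":0,"ty":0,"tz":0,"rx":0,"ry":0,"rz":0}]'; python3 -m creep '[{"tx":0,"ty":0,"tz":0.0007,"rx":0,"ry":0,"rz":0},{"tx":0,"ty":0,"tz":0,"rx":0,"ry":0,"rz":0}]'
```

```text
time_s: 15.18
tool_pos: [0.4959, 0.0775, 0.0791]
tool_rot: [180.0, 0.0, -142.9]
force: [-0.5, 0.5, -2.5]
grip_width: 0.0138
time_s: 15.42
tool_pos: [0.4959, 0.0775, 0.0784]
tool_rot: [180.0, -0.0, -142.9]
force: [-0.4, 0.3, -2.3]
grip_width: 0.0137
```

```bash
python3 -m creep '[{"tx":0,"ty":0,"tz":0.0005,"rx":0,"ry":0,"rz":0},{"tx":0,"ty":0,"tz":0,"rx":0,"ry":0,"rz":0}]'; python3 -m creep '[{"tx":0,"ty":0,"tz":0.0004,"rx":0,"ry":0,"rz":0},{"tx":0,"ty":0,"tz":0,"rx":0,"ry":0,"rz":0}]'; python3 - <<'E'
from h import *
s=env.read_camera("scene")
cv2.imwrite("pics/s9.png",cv2.resize(s["pixels"][220:300,190:290],(750,600))[:,:,::-1])
E
```

```text
time_s: 15.68
tool_pos: [0.496, 0.0775, 0.0779]
tool_rot: [180.0, 0.0, -142.9]
force: [-0.7, -0.1, -2.3]
grip_width: 0.0135
time_s: 15.92
tool_pos: [0.496, 0.0775, 0.0777]
tool_rot: [180.0, 0.0, -142.9]
force: [-0.8, -0.3, -0.2]
grip_width: 0.0135
```

View pics/s9.png

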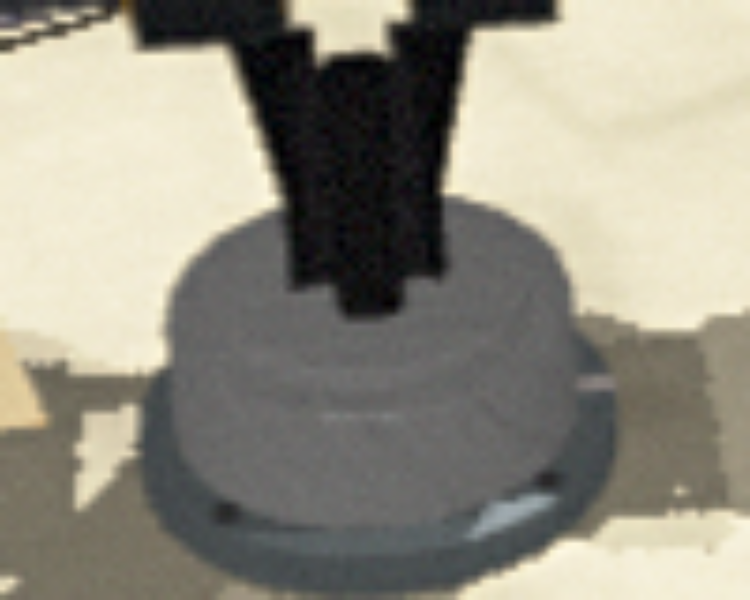

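```bash
python3 -m creep '[{"tx":0,"ty":0,"tz":0,"rx":0,"ry":0,"rz":0},{"tx":0,"ty":0,"tz":0,"rx":0,"ry":0,"rz":0},{"tx":0,"ty":0,"tz":0,"rx":0,"ry":0,"rz":0},{"tx":0,"ty":0,"tz":0,"rx":0,"ry":0,"rz":0},{"tx":0,"ty":0,"tz":0,"rx":0,"ry":0,"rz":0},{"tx":0,"ty":0,"tz":0,"rx":0,"ry":0,"rz":0}]' 0.06; python3 -m creep '[{"tx":0,"ty":0,"tz":-0.015,"rx":0,"ry":0,"rz":0},{"tx":0,"ty":0,"tz":-0.03,"rx":0,"ry":0,"rz":0},{"tx":0,"ty":0,"tz":-0.04,"rx":0,"ry":0,"rz":0},{"tx":0,"ty":0,"tz":-0.03,"rx":0,"ry":0,"rz":0},{"tx":0,"ty":0,"tz":0,"rx":0,"ry":0,"rz":0},{"tx":0,"ty":0,"tz":0,"rx":0,"ry":0,"rz":0}]'; python3 - <<'E'
from h import *
s=env.read_camera("scene"); print(env.get_obs()["joint_velocities"])
cv2.imwrite("pics/s10.png",cv2.resize(s["pixels"][220:300,190:290],(750,600))[:,:,::-1])
cv2.imwrite("pics/s11.png",s["pixels"][:,:,::-1])
c=(.4968,.0783)
a=np.radians(np.arange(0,360,3))
for R,z in ((.034,.046),(.042,.04)):
    p=np.array([proj(s,[c[0]+R*np.cos(t),c[1]+R*np.sin(t),z]) for t in a]); print(((p.min(0)-[190,220])*7.5).round(),((p.max(0)-[190,220])*7.5).round())
print((proj(s,[*c,.09])-[190,220])*7.5)
E
```

```text
time_s: 16.73
tool_pos: [0.496, 0.0775, 0.0776]
tool_rot: [-180.0, 0.0, -143.0]
force: [-0.1, 0.4, 0.5]
grip_width: 0.0581
time_s: 17.48
tool_pos: [0.4956, 0.0774, 0.1924]
tool_rot: [180.0, -0.0, -143.0]
force: [-0.6, -0.4, -0.0]
grip_width: 0.06
[ 0.01914754  0.64566838 -0.10627068  0.42663102  0.01442272 -0.15178055
  0.00755617]
[191. 188.] [526. 376.]
[153. 191.] [566. 424.]
[344.64319448  96.78331607]
```

View pics/s10.png

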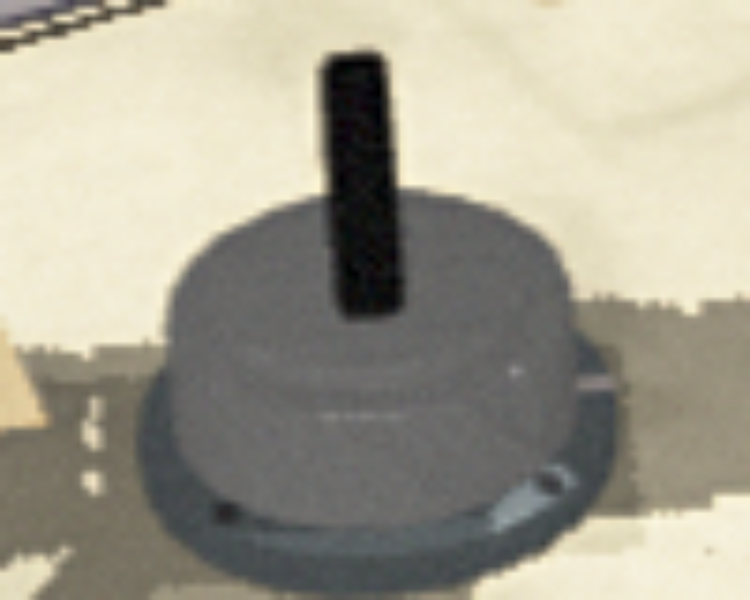

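View pics/s11.png

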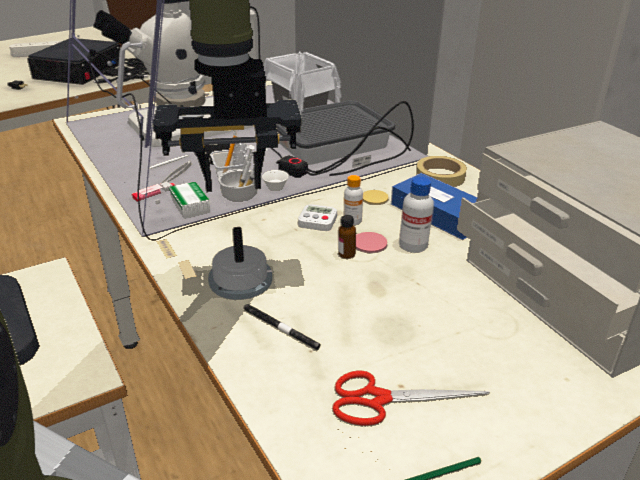

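```bash
python3 -m creep '[{"tx":0,"ty":0,"tz":0,"rx":0,"ry":0,"rz":0},{"tx":0,"ty":0,"tz":0,"rx":0,"ry":0,"rz":0},{"tx":0,"ty":0,"tz":0,"rx":0,"ry":0,"rz":0}]'; python3 -c "
from cell import env
print(env.sign_off())"
```

```text
time_s: 17.9
tool_pos: [0.4958, 0.0774, 0.1922]
tool_rot: [180.0, -0.0, -143.0]
force: [0.4, -1.2, -0.5]
grip_width: 0.0597
the job is handed in; nothing more can be done
None
```

I seated the carrier in the socket, let go of it and handed the job in at about 18 s. There is no verdict to report, since the sign-off gives none.

- **Key angle:** All three keys showed in the top image and one in the scene image. They put the spindle zero at about 37° in the world frame, roughly 87° anticlockwise of the white mark. I turned the carrier to that angle before lowering it, so the notches went straight over the keys and no search by feel was needed.
- **Grasp:** The first grasp failed because I lifted before the fingers had closed. The carrier stayed standing, and the second grasp held at 13.8 mm opening.
- **Seating:** I went down in steps of 5 mm or less, 1.5 mm or less from just above the keys. The reported wrist force differed from the carrier's own weight by no more than about 2 N. The tool stopped at z = 0.0777 m, 16 mm above its grasp height on the desk, which is the fully home height. The carrier's weight came off the gripper there.
- **Last checks:** After release, the scene image showed the carrier upright with its flange on the rim. The gripper was open and more than 10 cm above its release height. By eye, the bottle, timer, marker and dish had not moved. The flange edge was in shadow, so the height check rests mainly on the tool height and the force.

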